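# Free the carton's label and hold the scanner over it

### The arm

A 7-joint arm with a two-finger parallel gripper is mounted at the origin on the work surface. World frame = base frame: x ahead of the robot, y to its left, z up, the work surface at z = 0. Lengths are in m, angles in rad, forces in N, time in s.
With the tool pointing down it reaches from about 0.425 to 0.95 m from the base axis. Payload 4.7 kg.
Tool frame: the origin (TCP) lies at the very end of the fingers, on their centre line; the grasp point (between the pads) lies 19 mm behind it; z points along the fingers, y is the line along which they close (so a half turn about z gives the same grasp; the last joint's range is limited). The gripper opens to 85 mm and grips with 20 to 120 N. Pads are 22 mm wide; open, the fingers measure 114 mm over their backs; the gripper's body (76 mm by 85 mm) begins 54 mm behind the grasp point. The pads swing forward as they close: fully open they stand 13 mm farther back than shut.
Start: joints at [-1.132, 0.469, -0.049, 1.532, 0.024, 1.141, -0.082], TCP at [0.304, 0.603, 0.231] pointing down, gripper open.
Joint ranges: [-2.59, 2.59], [-0.33, 1.99], [-1.39, 1.29], [0.1, 2.45], [-1.04, 4.18], [0.21, 1.99], [-2.66, 2.66]. Speed limits (rad/s): [2.57, 2.57, 3.14, 3.14, 3.14, 3.14, 3.14].

### API

Orientations are given as [roll, pitch, yaw] about the fixed x, y, z axes, in that order (R = Rz(yaw) Ry(pitch) Rx(roll)).
In Python, from station import monitor, vision, workorder, models gives the robot as it stands.
- The arm moves only by the tool send_rows, never from a script. Its argument "commands" is a list of rows, each a list of 3 entries, a list of its own where there are three numbers: the shift along the tool's x, y, z in a scale on which 1.0 is 1000 mm, then the turn, a rotation vector about the tool's x, y, z in fractions of the full range, 1 being pi/2 rad, then the opening, from 0 (shut) to 1 (fully open). In form: [[[dx, dy, dz], [wx, wy, wz], claw], ...]. A call has exactly 10 rows; each row is the pose to reach, as a shift and turn from the pose commanded when the call began, along the tool's axes at that moment; what a row does not reach only later rows make up. A row lasts 1/12 s, in which the tool goes at most 41.7 mm and 7.16 degrees, less where a joint would pass 70% of its speed; a pose out of reach is approached as far as the arm can. No shift or turn number may pass 1 either way. A call with a gripper value outside its range is refused whole. The fingers move at their own pace and stop on an object; "grip_force" is the grip in N (left out, the last holds). Time passes only in rows, so rows that repeat a pose let the fingers close, or fill a call up. It gives the time, the measured TCP pose, the force, the opening and the grip force at its end, in the units of the state.
- monitor.get_state(): the state, without advancing time (a new reading comes with each control period).
- vision.camera(name): name is "scene" or "top"; returns a dict with "color" (420x560x3 uint8, red, green, blue), "camera_matrix" (3x3 intrinsics, pixels), "view" (4x4, takes a point from world to camera coordinates). Camera axes: x right, y up, looking along -z (the intrinsics and any distortion apply to the point x, -y, -z); pixel columns grow to the right and rows downward; lengths in m; the calibration is good to about 2 mm. A picture is of the moment at which its call begins. There is no depth.
- workorder.close_job(): hands the job in; it is judged then, once.
Trained networks look in the newest picture that a camera, given by its name, has taken for a name from the list of things; names that differ only in an ending like _2 or _b are one class to them, and where a whole thing is asked for, a point or a joint stands for the part that bears it (a point fixed in the world has none). Each returns a list of dicts, best first, with "p" (0 to 1); they miss things now and then, are a little off and sometimes report something else, mostly with a low value. They report only what shows in the picture. A call takes as long as a camera call. They do not tell look-alikes from the thing itself.
- models.search_frame(query, camera): "location" ([x, y, z] in m, in the coordinates of the camera as it stood for that picture, good to about 4 mm: the middle of the surface that is visible of it).
- models.landmark_of(query, camera): "location" ([x, y, z] in m, in the coordinates of the camera as it stood for that picture, good to about 4 mm: a listed point, or the origin of a listed thing).
The state is a dict: "clock": time; "qpos": joint angles; "qd": joint speeds; "joint_torque": joint torques, N m; "eef_pos": TCP position; "eef_rot": TCP orientation; "force": force on the tool from outside, world axes, zero at the start; "torque": the same for the moment, N m; "finger_gap": opening from 0.0 (shut) to 1.0 (fully open); "grasp_force": force on a finger pad.
Only numpy, scipy, OpenCV 4.12 (cv2) and the standard library are available. Lean on these libraries where they do the work, as an engineer would, in place of code of your own. Each camera call takes 0.05 s, during which the arm holds its last target. There are 200 camera calls.

### The job

A headset has been left standing on the carton, over its bar-code label: hang it over the horizontal rail, rail through the arch, and let go of it. Then pick up the hand scanner from behind the row of small boxes, carry it over them and finish while still holding it upright and still, its window centred a finger's width (about 15 mm) above the label and touching nothing, its long side running the same way as the label's long side. Leave the carton and everything else on the desk where it is.

Things in the scene. Friction and masses are not known exactly. Their poses are not given: they have to be found in the camera images.
- carton: closed brown cardboard carton, 200 x 170 mm and 60 mm high, 2.5 kg, loose on the desk. Origin: centre of its underside. Its x is its 200 mm side, z up. Turned up to 0.25 rad from the world axes at the start.
- label (a point): centre of the bar-code label on the carton's top face (60 mm above the desk). White label, 90 mm along the carton's x, 55 mm along its y, black bars across it; same axes as the carton.
- headset: black rigid headset, 0.16 kg, standing on the carton astride the label. Origin: midway between the cups, at their lower ends; z up. Arch in its x-z plane, within 0.25 rad of the carton's x: 152 mm wide, 102 mm clear between the cups; cups 56 mm (y) x 64 mm high. Grip its padded crown block: 50 mm (x) x 24 mm (y), 118 to 142 mm above the origin. The 18 mm wide band slopes down beside it.
- crown (a point): centre of the underside of the headset's crown block, 118 mm above the headset's origin: this is what rests on the rail. The thin microphone stalk on one cup can be ignored.
- rail: fixed steel stand on the right-hand side of the desk: a horizontal round bar, 12 mm thick and 220 mm long along its y, on a post at each end. Origin: on the desk under the bar's middle. The bar's axis is 165 mm above the desk.
- rail_mid (a point): middle of the bar, on its axis, 165 mm above the desk; y along the bar, z up.
- scanner: grey cordless hand scanner, 0.2 kg, standing upright on its window on the left of the desk: head 80 x 40 mm (x, y), 34 mm high, a collar up to 46 mm, then an upright handle 44 x 30 mm (x, y) up to 144 mm above the underside. Origin: centre of the underside; x is its long side, z up. Either way round is right.
- window (a point): centre of the scanner's window, in the middle of its underside (same as its origin).
- box_near: small loose cardboard box 100 x 55 mm, 85 mm high; origin at the centre of its underside. Nearest the robot of a row of three that stands between scanner and carton. Not to be disturbed.
- box_mid: like box_near but 120 mm high, in the middle of the row. Not to be disturbed.
- box_far: like box_near but 100 mm high, at the far end of the row. Not to be disturbed.
- mug: white mug, 76 mm across and 92 mm high, with a handle; stands on the scanner's side of the boxes, nearer or farther than the scanner. Origin: centre of its underside. Not to be disturbed.
- stapler: black and grey desk stapler, 130 x 34 mm, 46 mm high, in front of the rail. Origin: centre of its underside. Not to be disturbed.
- tape: tape dispenser, 55 x 130 mm, 85 mm high, beyond the carton. Origin: centre of its underside. Not to be disturbed.
Not all that is in view belongs to the job. What is shaped like the scanner but pink or yellow is not meant.

How it is judged:
On the way, in this order (a step that is already met when the one before it is completed fails the run):
1. the headset hangs by its crown over the rail, let go (z of crown in the frame of rail_mid between -0.004 and 0.02 m and x of crown in the frame of rail_mid between -0.03 and 0.03 m and y of crown in the frame of rail_mid between -0.1 and 0.1 m and contact force between headset and rail above 0.2 N and contact force between headset and the fingers below 0.05 N and angle between headset's own z axis and vertical below 0.4 rad), for 0.3 s.
2. the scanner is held well clear of the desk, high enough to pass over the boxes (height (world z) of scanner above 0.09 m and contact force between scanner and the fingers above 1 N), for 0.1 s.
At the end, for the whole second after the job is handed in: Headset hangs from the rail by its crown (within 30 mm across, 100 mm along the bar, tilt under 0.4 rad), released. Scanner held still in the fingers off the carton, window 4-30 mm above the label, within 12 mm of its centre, long sides within 0.15 rad, tilt under 0.12 rad (all of step 1 and z of window in the frame of label between 0.004 and 0.03 m and horizontal distance between window and label below 0.012 m and angle between the x axis of scanner and the x axis of carton, either way round below 0.15 rad and angle between scanner's own z axis and vertical below 0.12 rad and contact force between scanner and the fingers above 1 N and contact force between scanner and carton below 0.05 N and linear speed of scanner below 0.02 m/s); the arm keeps its last pose, push and grip.
It fails at once if the carton is shoved more than 20 mm from its place (distance of carton from where it was at the start of the episode above 0.02 m).
It fails at once if a box of the row, the mug, the stapler or the tape dispenser is moved more than 20 mm or tipped over (distance of any of box_near, box_mid, box_far, mug, stapler, tape from where it was at the start of the episode above 0.02 m or angle between any of box_near, box_mid, box_far, mug, stapler, tape's own z axis and vertical above 0.5 rad).
It also fails if it takes over 64 s, if anything falls off the work surface, if the arm or the gripper's body presses on something with over 40 N, if the wrist force passes 120 N, or if a joint passes its speed limit or range.

## Working session

There is one attempt and no reset: what is moved stays moved. The work goes in short steps, Python scripts to look and compute and a tool call to move; the robot and the scene stay as the last step left them, time stands still between calls to the robot, and variables do not carry over. Pictures are saved under pics/ and viewed, at most 10 in all, crops included, and the job is handed in when it is done.

Besides the shell and the picture viewer there is one more tool, called after "Emit:" as name([rows], argument=value, ...), one row to a line, values as JSON. send_rows: Moves the arm, as the interface text tells. Its arguments: {"type":"object","properties":{"commands":{"type":"array"},"grip_force":{"type":"number"}},"required":["commands"]}

```bash
ls; mkdir -p pics; cat > h.py <<'E'
import numpy as np, cv2
from station import monitor, vision, workorder, models
from scipy.spatial.transform import Rotation as R
def cam(n): return vision.camera(n)
def w(c,p):
    return (np.linalg.inv(c["view"])@np.r_[p,1])[:3]
def ray(c,uv,z):
    "pixel -> world at height z"
    V=np.linalg.inv(c["view"]); d=np.linalg.inv(c["camera_matrix"])@[uv[0],uv[1],1]
    d=V[:3,:3]@[d[0],-d[1],-d[2]]; o=V[:3,3]; return o+d*(z-o[2])/d[2]
def px(c,P):
    q=(c["view"]@np.r_[P,1])[:3]; q=c["camera_matrix"]@[q[0],-q[1],-q[2]]; return q[:2]/q[2]
E
python3 - <<'E'
from h import *
print(monitor.get_state())
for n in("scene","top"):
    c=cam(n); cv2.imwrite(f"pics/{n}0.png",c["color"][:,:,::-1]); print([k for k in c],c["camera_matrix"].round(1).tolist(),np.linalg.inv(c["view"]).round(3).tolist())
    for q in "carton label headset crown rail_mid scanner window box_near box_mid box_far mug stapler tape".split():
        for d in models.landmark_of(q,n)[:4]:
            P=w(c,d["location"]); print(n,q,round(d["p"],2),P.round(3),px(c,P).round())
E
```

```text
pics
{'clock': 0.0, 'qpos': array([-1.13190867,  0.46942448, -0.04861144,  1.53369155,  0.02407463,
        1.14098742, -0.08227157]), 'qd': array([ 1.55933555e-04,  5.14726322e-05, -3.24173424e-04,  3.47487462e-04,
       -2.57699983e-04,  4.68694381e-04, -4.51469982e-04]), 'joint_torque': array([-8.23846567e-04, -5.10311759e+01, -4.71910543e-02, -2.37716800e+01,
        1.06144475e-02,  7.69119768e-03, -4.93075106e-06]), 'eef_pos': array([0.30407898, 0.60197708, 0.2302739 ]), 'eef_rot': array([-3.13966668e+00,  4.00156661e-05,  2.67386916e+00]), 'force': array([ 0.62265526, -0.36743369, -0.49870924]), 'torque': array([0.01385746, 0.0171254 , 0.01329454]), 'grasp_force': 0.0, 'finger_gap': 0.9962438570287269}
['color', 'camera_matrix', 'view'] [[422.9, 0.0, 279.7], [0.0, 422.9, 211.7], [0.0, 0.0, 1.0]] [[-0.806, -0.403, 0.434, 1.051], [0.592, -0.57, 0.571, 0.861], [0.018, 0.717, 0.697, 1.021], [0.0, 0.0, 0.0, 1.0]]
scene carton 0.88 [ 0.509 -0.045 -0.001] [246. 211.]
scene label 0.88 [ 0.51  -0.051  0.057] [244. 198.]
scene label 0.54 [ 0.642  0.207 -0.002] [255. 277.]
scene headset
[... 1847 characters left out ...]
3. 253.]
top scanner 0.55 [0.447 0.31  0.001] [233. 220.]
top scanner 0.55 [ 0.372  0.463 -0.   ] [193. 239.]
top window 0.86 [ 0.32   0.613 -0.004] [155. 251.]
top window 0.71 [0.446 0.315 0.001] [231. 220.]
top window 0.36 [ 0.351 -0.274 -0.001] [383. 247.]
top window 0.26 [ 0.509 -0.061  0.175] [333. 203.]
top box_near 0.9 [ 0.387  0.208 -0.001] [258. 236.]
top box_near 0.37 [ 0.568 -0.347  0.166] [416. 188.]
top box_mid 0.9 [0.516 0.19  0.001] [264. 203.]
top mug 0.57 [0.594 0.34  0.005] [226. 182.]
top mug 0.27 [0.637 0.21  0.   ] [259. 172.]
top stapler 0.59 [ 0.511 -0.046  0.059] [325. 204.]
top tape 0.92 [ 0.769 -0.012 -0.002] [316. 140.]
top tape 0.45 [0.596 0.341 0.002] [226. 182.]
```

View pics/scene0.png

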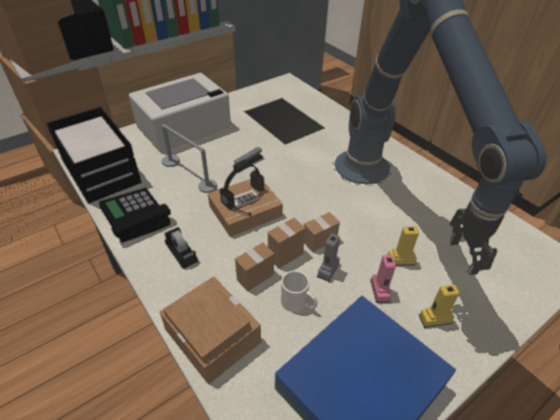

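View pics/top0.png

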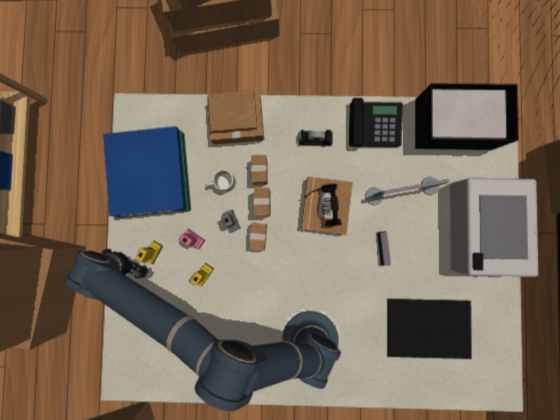

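Scene: grey scanner at (330,258), headset on the carton (243,190), rail bar from about (165,128) to (207,150). Candidates for the scanner, in the top view: grey (229,221), pink (191,240), yellow (202,274), yellow (148,252). By the description it is the grey one. I'll check this in a close crop that also shows the orientations.

```bash
python3 - <<'E'
from h import *
t=cv2.imread("pics/top0.png"); s=cv2.imread("pics/scene0.png")
f=lambda im,x,y,w_,h_,k: cv2.resize(im[y:y+h_,x:x+w_],(w_*k,h_*k),interpolation=cv2.INTER_CUBIC)
a=f(t,295,170,64,72,6)   #384x432 -> carton
b=f(t,212,203,36,36,6); d=f(s,312,228,36,58,6)
M=np.zeros((600,800,3),np.uint8)
M[:432,:384]=a; M[:216,390:606]=b; M[220:568,390:606]=d
e=f(s,200,140,95,95,2); M[:190,608:798]=e
cv2.imwrite("pics/crop1.png",M)
E
```

```text
(no output)
```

View pics/crop1.png

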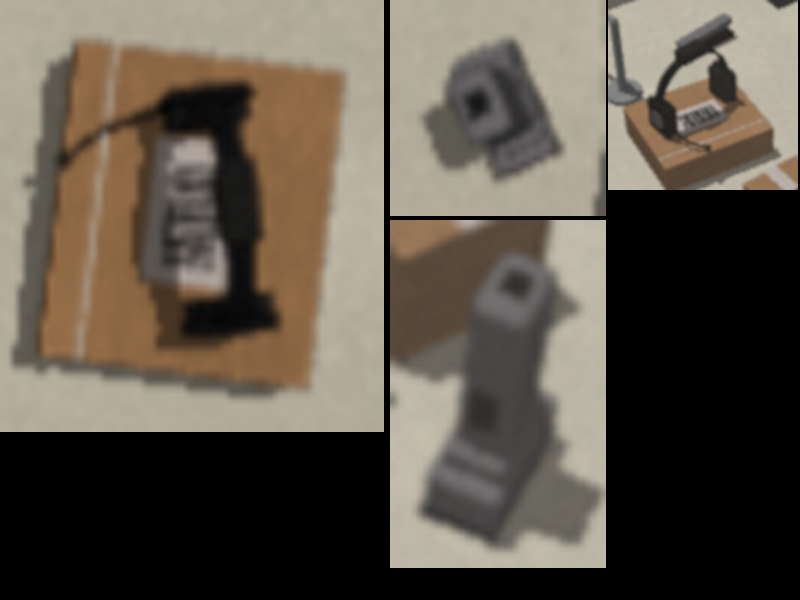

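The crop confirms that the thing at top (229,221) is grey with a dark window inset and the right shape, so it is the scanner. The headset's arch and the carton's long side both run roughly along the vertical of the image. Next I measure the yaws.

```bash
python3 - <<'E'
from h import *
c=cam("top"); g=c["color"]
C=lambda x,y,z:ray(c,(295+x/6-.5,170+y/6-.5),z)[:2]
S=lambda x,y,z:ray(c,(212+(x-390)/6-.5,203+y/6-.5),z)[:2]
yaw=lambda a,b:round(float(np.arctan2(*(a-b)[::-1])),3)
k=[C(*p,.06) for p in((75,40),(345,72),(310,388),(40,357))]
print("carton",np.mean(k,0).round(4),[np.linalg.norm(k[i]-k[i-1]).round(3) for i in range(4)],yaw(k[0],k[3]),yaw(k[1],k[2]),yaw(k[0],k[1])-1.571,yaw(k[3],k[2])-1.571)
a=[C(163,105,.1),C(183,322,.1)];b=[C(252,95,.1),C(278,322,.1)];print("headset",yaw(*a),yaw(*b), C(241,192,.202))
a=[S(510,40,.034),S(562,150,.034),S(497,178,.034)];print("scanner",yaw(a[0],a[1]),yaw(a[1],a[2]),np.linalg.norm(a[0]-a[1]),np.linalg.norm(a[1]-a[2]))
h=[S(x,y,.144) for x,y in((455,70),(490,55),(512,125),(475,140))];print("handle",np.mean(h,0),yaw(h[0],h[3]),yaw(h[1],h[2]))
crop=g[165:215,355:460]; cv2.imwrite("pics/rail.png",cv2.resize(crop[:,:,::-1],None,fx=7,fy=7,interpolation=cv2.INTER_CUBIC))
E
```

```text
carton [ 0.5083 -0.0497] [np.float64(0.2), np.float64(0.17), np.float64(0.199), np.float64(0.169)] -0.096 -0.103 -0.10399999999999987 -0.09599999999999986
headset 0.102 0.122 [ 0.51316659 -0.06222822]
scanner 0.466 -1.147 0.07771602834059227 0.044979335885068986
handle [0.44932188 0.31069051] 0.305 0.33
```

View pics/rail.png

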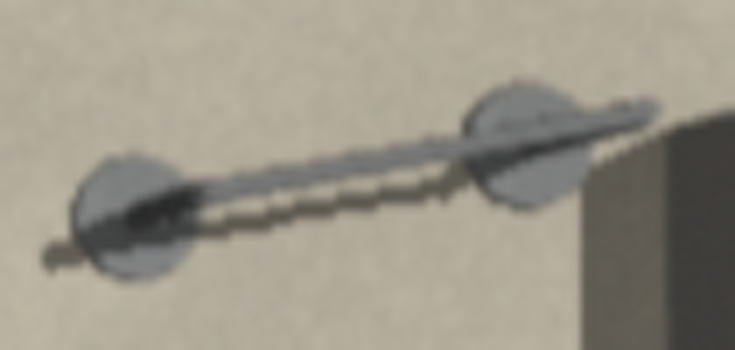

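```bash
cat > fit.py <<'E'
from h import *
from scipy.optimize import minimize
def hullmask(c,boxes,x,y,yaw,z0=0):
    m=np.zeros((420*8,560*8),np.uint8)
    for sx,sy,za,zb in boxes:
        r=np.array([[np.cos(yaw),-np.sin(yaw)],[np.sin(yaw),np.cos(yaw)]])
        P=[px(c,[*(r@[i*sx/2,j*sy/2]+[x,y]),z0+z]) for i in(-1,1) for j in(-1,1) for z in(za,zb)]
        cv2.fillConvexPoly(m,cv2.convexHull((8*(np.array(P)+.5)).astype(np.int32)),255)
    return cv2.resize(m,(560,420),interpolation=cv2.INTER_AREA)/255.
SC=[(.08,.04,0,.034),(.05,.034,.034,.046),(.044,.03,.046,.144)]
def fitscan(c,x0):
    g=c["color"].astype(int); u=px(c,[x0[0],x0[1],.06]).astype(int)
    sat=(g[:,:,0]-g[:,:,2])/g.max(2)
    m=(sat<.1).astype(float); W=np.zeros_like(m); W[u[1]-30:u[1]+30,u[0]-24:u[0]+24]=1
    m*=W
    f=lambda p:np.abs(hullmask(c,SC,*p)-m)[W>0].sum()
    best=min((minimize(f,[x0[0],x0[1],a],method="Nelder-Mead",options=dict(initial_simplex=np.array([[x0[0],x0[1],a],[x0[0]+.01,x0[1],a],[x0[0],x0[1]+.01,a],[x0[0],x0[1],a+.2]]))) for a in(.1,.35,.6)),key=lambda r:r.fun)
    return best.x.round(4),best.fun,m.sum()
E
python3 - <<'E'
from fit import *
c=cam("top")
D=lambda x,y,z:ray(c,(355+x/7-.5,165+y/7-.5),z)[:2]
yaw=lambda a,b:round(float(np.arctan2(*(a-b)[::-1])),3)
a,b=D(135,217,.003),D(527,145,.003);print("discs",a,b,(a+b)/2,np.linalg.norm(a-b),yaw(a,b)-1.5708)
a,b=D(190,195,.165),D(655,108,.165);print("bar",a,b,(a+b)/2,np.linalg.norm(a-b),yaw(a,b)-1.5708)
print(fitscan(c,(.447,.313)))
print(fitscan(cam("scene"),(.447,.313)))
E
```

```text
discs [ 0.55186407 -0.23849474] [ 0.59546522 -0.45488674] [ 0.57366464 -0.34669074] 0.22074092560119674 0.19920000000000004
bar [ 0.55013258 -0.22958122] [ 0.59718745 -0.45921659] [ 0.57366001 -0.3443989 ] 0.23440684244669774 0.20219999999999994
(array([0.4446, 0.3147, 0.468 ]), np.float64(33.90588235294118), np.float64(263.0))
(array([0.4463, 0.3154, 0.5102]), np.float64(146.78823529411764), np.float64(685.0))
```

```bash
cat >> h.py <<'E'
def go(P,yaw):
    "tool-frame shift and turn from the measured pose to TCP P, tool down at yaw"
    s=monitor.get_state(); r=R.from_euler("xyz",s["eef_rot"])
    d=r.inv().apply(np.array(P)-s["eef_pos"]); t=(r.inv()*R.from_euler("xyz",[np.pi,0,yaw])).as_rotvec()
    print("at",s["eef_pos"].round(4),s["eef_rot"].round(3),"gap",round(s["finger_gap"],3),"q7",s["qpos"][6].round(2),"| shift",d.round(4),"turn",t.round(3),"t",s["clock"])
E
python3 - <<'E'
from h import *
go([.45,.25,.29],1.5); go([.509,-.062,.25],.11)
E
```

```text
at [0.3043 0.6025 0.2313] [ 3.142 -0.     2.674] gap 1.003 q7 -0.08 | shift [-0.289  -0.249  -0.0587] turn [ 0.    -0.     1.174] t 1.55
at [0.3043 0.6025 0.2313] [ 3.142 -0.     2.674] gap 1.003 q7 -0.08 | shift [-0.4823 -0.5009 -0.0187] turn [-0.    -0.     2.564] t 1.55
```

Units first: turns go in shares of pi/2 rad. So 1.174 rad is 0.7474.

Emit:
send_rows([
  [[-0.029,-0.025,-0.03],[0,0,0.0745],1],
  [[-0.058,-0.05,-0.05],[0,0,0.1496],1],
  [[-0.087,-0.075,-0.06],[0,0,0.2241],1],
  [[-0.116,-0.1,-0.06],[0,0,0.2992],1],
  [[-0.145,-0.125,-0.06],[0,0,0.3737],1],
  [[-0.174,-0.15,-0.06],[0,0,0.4482],1],
  [[-0.203,-0.175,-0.06],[0,0,0.5233],1],
  [[-0.232,-0.2,-0.06],[0,0,0.5984],1],
  [[-0.261,-0.225,-0.06],[0,0,0.6729],1],
  [[-0.29,-0.25,-0.06],[0,0,0.7474],1],
])

```text
clock: 2.38
eef_pos: [0.4508, 0.2468, 0.2916]
eef_rot: [3.141, -0.001, 1.494]
force: [0.1, -0.3, 0.2]
finger_gap: 0.999
grasp_force: 0.0
```

```bash
python3 - <<'E'
from h import *
go([.509,-.062,.26],.11)
E
```

```text
at [0.4508 0.2468 0.2916] [ 3.141e+00 -1.000e-03  1.494e+00] gap 0.999 q7 -0.61 | shift [-0.3034  0.0816  0.0314] turn [-0.000e+00 -1.000e-03  1.384e+00] t 2.3833
```

Converted, 1.2 rad is 0.7639.

Emit:
send_rows([
  [[-0.03,0.008,0],[0,0,0.0764],1],
  [[-0.06,0.016,0],[0,0,0.1528],1],
  [[-0.09,0.024,0],[0,0,0.2292],1],
  [[-0.12,0.032,0],[0,0,0.3056],1],
  [[-0.15,0.04,0],[0,0,0.382],1],
  [[-0.18,0.048,0],[0,0,0.4584],1],
  [[-0.21,0.056,0],[0,0,0.5348],1],
  [[-0.24,0.064,0],[0,0,0.6112],1],
  [[-0.27,0.073,0.015],[0,0,0.6875],1],
  [[-0.303,0.082,0.03],[0,0,0.7639],1],
])

```text
clock: 3.22
eef_pos: [0.5117, -0.0603, 0.262]
eef_rot: [-3.141, -0.004, 0.295]
force: [1.0, -0.4, -0.8]
finger_gap: 1.003
grasp_force: 0.0
```

```bash
python3 - <<'E'
from h import *
go([.509,-.062,.18],.11)
for n in("top","scene"):
    c=cam(n)
    for q in("crown","headset"):
        for d in models.landmark_of(q,n)[:2]: print(n,q,round(d["p"],2),w(c,d["location"]).round(4))
E
```

```text
at [ 0.5117 -0.0603  0.262 ] [-3.141 -0.004  0.295] gap 1.003 q7 -1.09 | shift [-0.0033  0.0008  0.082 ] turn [-0.001 -0.004  0.185] t 3.2167
top crown 0.56 [ 0.5096 -0.0628  0.1739]
scene crown 0.66 [ 0.5096 -0.0616  0.1779]
scene crown 0.23 [ 4.481e-01  3.170e-01 -2.000e-04]
scene headset 0.86 [ 0.5123 -0.0578  0.0583]
```

Converted, 0.185 rad is 0.1178.

Emit:
send_rows([
  [[-0.003,0.001,0.01],[0,-0.0025,0.0637],1],
  [[-0.003,0.001,0.025],[0,-0.0025,0.1178],1],
  [[-0.003,0.001,0.04],[0,-0.0025,0.1178],1],
  [[-0.003,0.001,0.055],[0,-0.0025,0.1178],1],
  [[-0.003,0.001,0.07],[0,-0.0025,0.1178],1],
  [[-0.003,0.001,0.08],[0,-0.0025,0.1178],1],
  [[-0.003,0.001,0.082],[0,-0.0025,0.1178],1],
  [[-0.003,0.001,0.082],[0,-0.0025,0.1178],0.6],
  [[-0.003,0.001,0.082],[0,-0.0025,0.1178],0.35],
  [[-0.003,0.001,0.082],[0,-0.0025,0.1178],0.2],
], grip_force=40)

```text
clock: 4.35
eef_pos: [0.5089, -0.0612, 0.1802]
eef_rot: [3.141, 0.002, 0.115]
force: [0.2, 0.5, 0.0]
finger_gap: 0.603
grasp_force: 0.0
```

Emit:
send_rows([
  [[0,0,0],[0,0,0],0],
  [[0,0,0],[0,0,0],0],
  [[0,0,0],[0,0,0],0],
  [[0,0,0],[0,0,0],0],
  [[0,0,0],[0,0,0],0],
  [[0,0,0],[0,0,0],0],
  [[0,0,-0.003],[0,0,0],0],
  [[0,0,-0.008],[0,0,0],0],
  [[0,0,-0.015],[0,0,0],0],
  [[0,0,-0.02],[0,0,0],0],
])

```text
clock: 5.18
eef_pos: [0.5081, -0.0611, 0.1998]
eef_rot: [3.141, 0.004, 0.115]
force: [0.0, -0.3, -0.9]
finger_gap: 0.272
grasp_force: 41.4
```

```bash
python3 - <<'E'
from h import *
go([.5725,-.346,.34],.20)
c=cam("scene"); im=c["color"][:,:,::-1]
cv2.imwrite("pics/grip.png",cv2.resize(im[90:240,150:330],None,fx=4,fy=4,interpolation=cv2.INTER_CUBIC))
E
```

```text
at [ 0.5081 -0.0611  0.1998] [3.141 0.004 0.115] gap 0.272 q7 -1.21 | shift [ 0.0307  0.2904 -0.1403] turn [ 0.     0.004 -0.085] t 5.1833
```

View pics/grip.png

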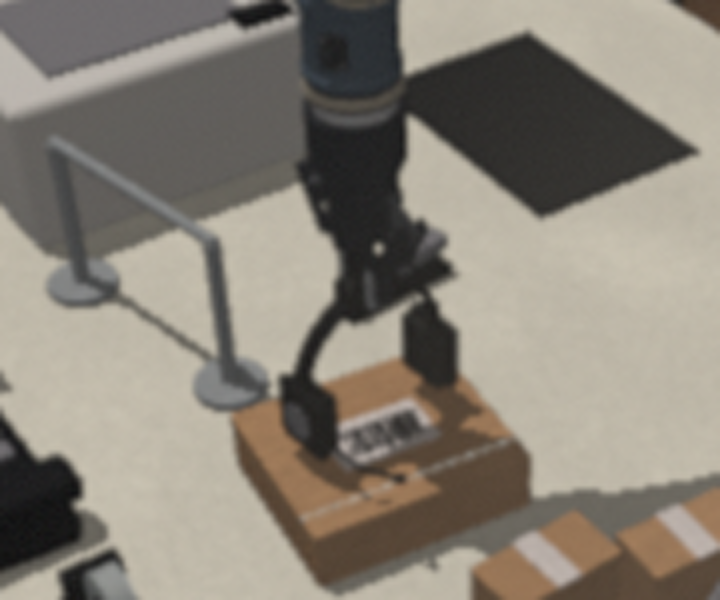

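The headset is held at the crown block and is off the carton. I'll raise it and carry it over the rail.

Converted, -0.085 rad is -0.0541.

Emit:
send_rows([
  [[0,0,-0.025],[0,0,0],0],
  [[0,0,-0.055],[0,0,0],0],
  [[0,0.01,-0.085],[0,0,0],0],
  [[0.002,0.035,-0.115],[0,0,-0.0064],0],
  [[0.006,0.07,-0.135],[0,0,-0.0127],0],
  [[0.01,0.105,-0.14],[0,0,-0.0191],0],
  [[0.014,0.14,-0.14],[0,0,-0.0255],0],
  [[0.018,0.175,-0.14],[0,0,-0.0318],0],
  [[0.022,0.21,-0.14],[0,0,-0.0414],0],
  [[0.026,0.245,-0.14],[0,0,-0.0541],0],
])

```text
clock: 6.07
eef_pos: [0.563, -0.3027, 0.3392]
eef_rot: [-3.141, 0.004, 0.201]
force: [0.5, -0.0, 0.1]
finger_gap: 0.271
grasp_force: 41.4
```

Emit:
send_rows([
  [[0,0.015,0],[0,0,0],0],
  [[0,0.028,0],[0,0,0],0],
  [[0,0.038,0],[0,0,0],0],
  [[0,0.044,0],[0,0,0],0],
  [[0,0.045,0],[0,0,0],0],
  [[0,0.045,0],[0,0,0],0],
  [[0,0.045,0],[0,0,0],0],
  [[0,0.045,0],[0,0,0],0],
  [[0,0.045,0],[0,0,0],0],
  [[0,0.045,0],[0,0,0],0],
])

```text
clock: 6.9
eef_pos: [0.5718, -0.345, 0.3394]
eef_rot: [-3.141, 0.004, 0.201]
force: [0.6, -0.0, -2.2]
finger_gap: 0.27
grasp_force: 41.4
```

```bash
python3 - <<'E'
from h import *
go([.5725,-.346,.185],.20)
for n in("top","scene"):
    c=cam(n)
    for q in("crown","rail_mid","label","carton"):
        for d in models.landmark_of(q,n)[:2]: print(n,q,round(d["p"],2),w(c,d["location"]).round(4))
E
```

```text
at [ 0.5718 -0.345   0.3394] [-3.141  0.004  0.201] gap 0.27 q7 -0.62 | shift [0.001  0.0012 0.1544] turn [-0.     0.004  0.001] t 6.9
top crown 0.6 [ 0.5722 -0.3437  0.332 ]
top rail_mid 0.74 [ 0.5684 -0.3469  0.165 ]
top rail_mid 0.39 [ 0.5713 -0.3441  0.3363]
top label 0.7 [ 0.5102 -0.0496  0.0607]
top carton 0.77 [ 5.114e-01 -5.050e-02 -5.000e-04]
top carton 0.57 [ 5.149e-01  1.940e-01 -2.000e-04]
scene crown 0.68 [ 0.6393  0.2051 -0.0008]
scene crown 0.64 [ 0.5734 -0.342   0.3405]
scene rail_mid 0.74 [ 0.5723 -0.3478  0.1637]
scene label 0.81 [ 0.5121 -0.05    0.0628]
scene label 0.41 [ 0.353  -0.271  -0.0028]
scene carton 0.82 [ 5.096e-01 -4.330e-02 -2.000e-04]
scene carton 0.59 [0.4462 0.3202 0.0008]
```

Converted, 0.004 rad is 0.0025.

Emit:
send_rows([
  [[0,0,0.015],[0,0.0025,0],0],
  [[0,0,0.035],[0,0.0025,0],0],
  [[0,0,0.055],[0,0.0025,0],0],
  [[0,0,0.075],[0,0.0025,0],0],
  [[0,0,0.095],[0,0.0025,0],0],
  [[0,0,0.115],[0,0.0025,0],0],
  [[0,0,0.135],[0,0.0025,0],0],
  [[0,0,0.15],[0,0.0025,0],0],
  [[0,0,0.158],[0,0.0025,0],0],
  [[0,0,0.162],[0,0.0025,0],0],
])

```text
clock: 8.23
eef_pos: [0.5706, -0.3454, 0.1759]
eef_rot: [-3.14, 0.002, 0.2]
force: [0.2, 0.4, -1.0]
finger_gap: 0.278
grasp_force: 41.4
```

```bash
python3 - <<'E'
from h import *
go([.5725,-.346,.173],.20)
print(monitor.get_state()["force"])
c=cam("scene"); im=c["color"][:,:,::-1]
cv2.imwrite("pics/rail2.png",cv2.resize(im[80:220,130:270],None,fx=4,fy=4,interpolation=cv2.INTER_CUBIC))
E
```

```text
at [ 0.5706 -0.3454  0.1759] [-3.14e+00  2.00e-03  2.00e-01] gap 0.278 q7 -0.55 | shift [0.0018 0.001  0.0029] turn [-0.001  0.002 -0.   ] t 8.2333
[ 0.19841111  0.36869631 -0.99555715]
```

View pics/rail2.png

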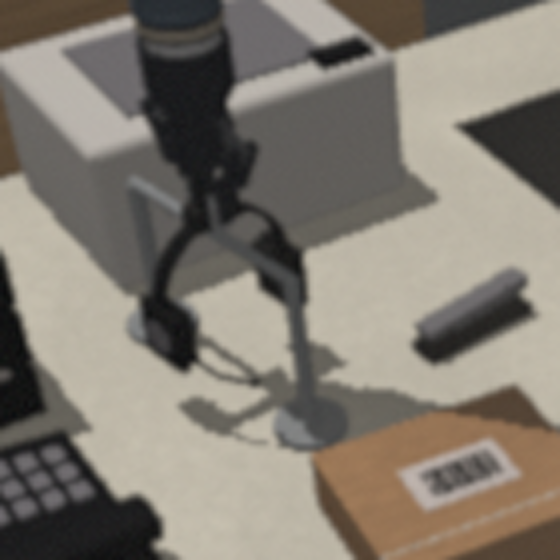

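The picture shows the rail running through the arch, with the crown just above the bar at about (215,225) in the crop. I'll go down the last 3 mm, release and retreat.

Emit:
send_rows([
  [[0.001,0,0.001],[0,0,0],0],
  [[0.001,0,0.002],[0,0,0],0],
  [[0.001,0,0.003],[0,0,0],0],
  [[0.001,0,0.003],[0,0,0],0],
  [[0.001,0,0.003],[0,0,0],0.35],
  [[0.001,0,0.003],[0,0,0],0.45],
  [[0.001,0,0.003],[0,0,0],0.6],
  [[0.001,0,0.003],[0,0,0],0.8],
  [[0.001,0,0.003],[0,0,0],1],
  [[0.001,0,0.003],[0,0,0],1],
])

```text
clock: 9.12
eef_pos: [0.572, -0.3456, 0.1743]
eef_rot: [3.142, -0.0, 0.2]
force: [0.4, 0.1, 0.3]
finger_gap: 0.984
grasp_force: 0.0
```

Emit:
send_rows([
  [[0,0,0],[0,0,0],1],
  [[0,0,0],[0,0,0],1],
  [[0,0,-0.008],[0,0,0],1],
  [[0,0,-0.02],[0,0,0],1],
  [[0,0,-0.035],[0,0,0],1],
  [[0,0,-0.055],[0,0,0],1],
  [[0,0,-0.075],[0,0,0],1],
  [[0,0,-0.095],[0,0,0],1],
  [[0,0,-0.11],[0,0,0],1],
  [[0,0,-0.12],[0,0,0],1],
])

```text
clock: 9.95
eef_pos: [0.5724, -0.3465, 0.2978]
eef_rot: [3.139, -0.003, 0.199]
force: [-0.1, -0.1, 0.4]
finger_gap: 1.002
grasp_force: 0.0
```

```bash
python3 - <<'E'
from h import *
go([.446,.314,.29],2.02); go([.446,.314,.29],.45)
s=monitor.get_state(); print(s["qpos"])
for n in("top","scene"):
    c=cam(n)
    for q in("crown","label","carton","headset"):
        for d in models.landmark_of(q,n)[:2]: print(n,q,round(d["p"],2),w(c,d["location"]).round(4))
im=c["color"][:,:,::-1]
cv2.imwrite("pics/rail3.png",cv2.resize(im[80:220,130:270],None,fx=4,fy=4,interpolation=cv2.INTER_CUBIC))
E
```

```text
at [ 0.5724 -0.3465  0.2978] [ 3.139e+00 -3.000e-03  1.990e-01] gap 1.002 q7 -0.61 | shift [ 0.0069 -0.6725  0.006 ] turn [ 0.005  0.    -1.821] t 9.95
at [ 0.5724 -0.3465  0.2978] [ 3.139e+00 -3.000e-03  1.990e-01] gap 1.002 q7 -0.61 | shift [ 0.0069 -0.6725  0.006 ] turn [ 0.003 -0.003 -0.251] t 9.95
[-0.00955879  0.48156624  0.73818271  1.49914313 -0.33167288  1.28471699
 -0.60684543]
top crown 0.92 [ 0.5716 -0.3438  0.1703]
top label 0.78 [ 0.5104 -0.0478  0.0612]
top label 0.42 [ 0.4474  0.3147 -0.0009]
top carton 0.91 [ 0.5103 -0.0503 -0.0043]
top carton 0.51 [ 0.6376  0.2073 -0.001 ]
top headset 0.63 [ 0.5699 -0.3423  0.0525]
scene crown 0.73 [ 0.5739 -0.3425  0.1726]
scene crown 0.68 [0.4496 0.3119 0.0011]
scene label 0.63 [ 0.5125 -0.0493  0.0623]
scene carton 0.84 [ 0.5073 -0.0468 -0.0014]
scene carton 0.26 [ 0.5956  0.3397 -0.0012]
scene headset 0.93 [ 0.577  -0.3408  0.0488]
```

View pics/rail3.png

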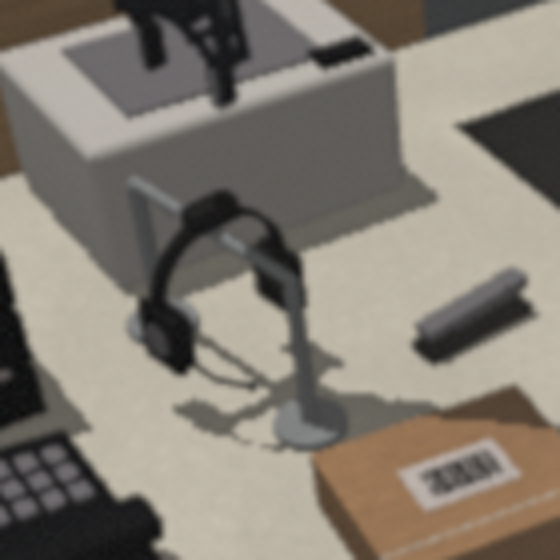

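The headset hangs from the bar and is released. Now to the scanner.

Converted, -0.16 rad is -0.1019.

Emit:
send_rows([
  [[0,-0.02,0],[0,0,0],1],
  [[0,-0.055,0],[0,0,-0.0127],1],
  [[0,-0.09,0],[0,0,-0.0255],1],
  [[0,-0.125,0],[0,0,-0.0382],1],
  [[0,-0.16,0],[0,0,-0.0509],1],
  [[0,-0.195,0],[0,0,-0.0637],1],
  [[0,-0.23,0],[0,0,-0.0764],1],
  [[0,-0.265,0],[0,0,-0.0891],1],
  [[0,-0.3,0],[0,0,-0.1019],1],
  [[0,-0.335,0],[0,0,-0.1146],1],
])

```text
clock: 11.28
eef_pos: [0.5047, -0.0158, 0.2942]
eef_rot: [-3.141, -0.0, 0.381]
force: [0.3, 0.6, -0.3]
finger_gap: 0.999
grasp_force: 0.0
```

```bash
python3 - <<'E'
from h import *
go([.447,.314,.2],.45)
E
```

```text
at [ 0.5047 -0.0158  0.2942] [-3.141 -0.     0.381] gap 0.999 q7 -1.14 | shift [ 0.0689 -0.3276  0.0943] turn [-0.    -0.    -0.069] t 11.2833
```

Converted, -0.069 rad is -0.0439.

Emit:
send_rows([
  [[0.008,-0.037,0],[0,0,-0.0127],1],
  [[0.016,-0.074,0],[0,0,-0.0255],1],
  [[0.024,-0.111,0],[0,0,-0.0439],1],
  [[0.032,-0.148,0],[0,0,-0.0439],1],
  [[0.04,-0.185,0],[0,0,-0.0439],1],
  [[0.048,-0.222,0],[0,0,-0.0439],1],
  [[0.055,-0.259,0],[0,0,-0.0439],1],
  [[0.062,-0.296,0.03],[0,0,-0.0439],1],
  [[0.069,-0.32,0.06],[0,0,-0.0439],1],
  [[0.069,-0.328,0.085],[0,0,-0.0439],1],
])

```text
clock: 12.12
eef_pos: [0.4465, 0.3181, 0.2079]
eef_rot: [-3.14, -0.001, 0.455]
force: [0.1, 0.9, -0.3]
finger_gap: 0.999
grasp_force: 0.0
```

```bash
python3 - <<'E'
from h import *
go([.447,.314,.085],.45)
for n in("top","scene"):
    c=cam(n)
    for d in models.landmark_of("scanner",n)[:4]: print(n,round(d["p"],2),w(c,d["location"]).round(4))
im=c["color"][:,:,::-1]
cv2.imwrite("pics/scan1.png",cv2.resize(im[190:310,260:400],None,fx=4,fy=4,interpolation=cv2.INTER_CUBIC))
E
```

```text
at [0.4465 0.3181 0.2079] [-3.14e+00 -1.00e-03  4.55e-01] gap 0.999 q7 -1.68 | shift [-0.0015  0.0041  0.1229] turn [-0.002 -0.001  0.005] t 12.1167
top 0.7 [0.3158 0.6181 0.003 ]
top 0.61 [0.3719 0.4623 0.0005]
top 0.55 [ 0.4443  0.3131 -0.0006]
top 0.52 [ 2.360e-01  4.183e-01 -4.000e-04]
scene 0.89 [0.2381 0.4235 0.0053]
scene 0.85 [ 4.483e-01  3.128e-01 -3.000e-04]
scene 0.67 [ 0.5756 -0.3424  0.0489]
scene 0.6 [0.3773 0.4563 0.0018]
```

View pics/scan1.png

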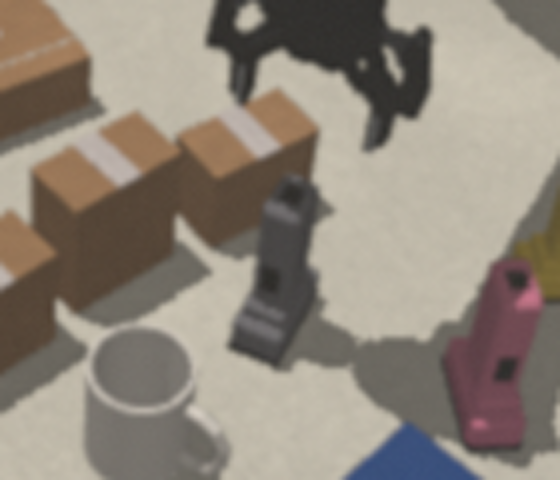

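The open fingers stand over the grey scanner (crop 285,260), and the boxes, mug and pink look-alike are well clear. Descending and gripping.

Converted, 0.005 rad is 0.0032.

Emit:
send_rows([
  [[-0.001,0.004,0.01],[0,0,0.0032],1],
  [[-0.001,0.004,0.03],[0,0,0.0032],1],
  [[-0.001,0.004,0.05],[0,0,0.0032],1],
  [[-0.001,0.004,0.07],[0,0,0.0032],1],
  [[-0.001,0.004,0.09],[0,0,0.0032],1],
  [[-0.001,0.004,0.105],[0,0,0.0032],1],
  [[-0.001,0.004,0.117],[0,0,0.0032],1],
  [[-0.001,0.004,0.123],[0,0,0.0032],1],
  [[-0.001,0.004,0.123],[0,0,0.0032],0.7],
  [[-0.001,0.004,0.123],[0,0,0.0032],0.5],
])

```text
clock: 13.15
eef_pos: [0.4497, 0.3087, 0.0871]
eef_rot: [-3.141, -0.002, 0.443]
force: [0.2, 0.5, 0.3]
finger_gap: 0.748
grasp_force: 0.0
```

Emit:
send_rows([
  [[0,0,0],[0,0,0],0.4],
  [[0,0,0],[0,0,0],0.3],
  [[0,0,0],[0,0,0],0],
  [[0,0,0],[0,0,0],0],
  [[0,0,0],[0,0,0],0],
  [[0,0,0],[0,0,0],0],
  [[0,0,0],[0,0,0],0],
  [[0,0,-0.004],[0,0,0],0],
  [[0,0,-0.012],[0,0,0],0],
  [[0,0,-0.02],[0,0,0],0],
], grip_force=60)

```text
clock: 13.98
eef_pos: [0.4482, 0.3084, 0.1062]
eef_rot: [3.141, 0.002, 0.444]
force: [0.1, 0.3, -2.0]
finger_gap: 0.348
grasp_force: 47.4
```

```bash
python3 - <<'E'
from h import *
go([.447,.314,.26],.45);go([.5105,-.0495,.26],-.10)
E
```

```text
at [0.4482 0.3084 0.1062] [3.141e+00 2.000e-03 4.440e-01] gap 0.348 q7 -1.61 | shift [ 0.001  -0.0055 -0.1538] turn [ 0.001  0.002 -0.006] t 13.9833
at [0.4482 0.3084 0.1062] [3.141e+00 2.000e-03 4.440e-01] gap 0.348 q7 -1.61 | shift [-0.0977  0.3501 -0.1534] turn [0.001 0.002 0.544] t 13.9833
```

Converted, 0.12 rad is 0.0764.

Emit:
send_rows([
  [[0,0,-0.02],[0,0,0],0],
  [[0,0,-0.045],[0,0,0],0],
  [[0,0,-0.07],[0,0,0],0],
  [[0,0,-0.095],[0,0,0],0],
  [[0,0,-0.12],[0,0,0],0],
  [[0,0,-0.14],[0,0,0],0],
  [[0,0,-0.153],[0,0,0],0],
  [[-0.005,0.015,-0.158],[0,0,0.0191],0],
  [[-0.012,0.04,-0.158],[0,0,0.0446],0],
  [[-0.02,0.07,-0.158],[0,0,0.0764],0],
])

```text
clock: 14.82
eef_pos: [0.4602, 0.2356, 0.264]
eef_rot: [3.141, 0.001, 0.323]
force: [-0.1, 0.2, -1.5]
finger_gap: 0.346
grasp_force: 47.5
```

Converted, 0.424 rad is 0.2699.

Emit:
send_rows([
  [[0,0.03,0],[0,0,0.0286],0],
  [[-0.002,0.06,0],[0,0,0.0573],0],
  [[-0.005,0.09,0],[0,0,0.0859],0],
  [[-0.01,0.12,0],[0,0,0.1146],0],
  [[-0.016,0.15,0],[0,0,0.1432],0],
  [[-0.022,0.18,0],[0,0,0.1719],0],
  [[-0.028,0.21,0],[0,0,0.2005],0],
  [[-0.034,0.235,0],[0,0,0.2292],0],
  [[-0.038,0.25,0],[0,0,0.2546],0],
  [[-0.04,0.26,0],[0,0,0.2699],0],
])

```text
clock: 15.65
eef_pos: [0.5041, -0.026, 0.2637]
eef_rot: [3.141, 0.002, -0.108]
force: [-0.2, -0.2, -1.9]
finger_gap: 0.342
grasp_force: 47.6
```

```bash
python3 - <<'E'
from h import *
go([.5105,-.0495,.2],-.10)
c=cam("top")
im=c["color"][:,:,::-1]
cv2.imwrite("pics/top2.png",cv2.resize(im[160:250,250:370],None,fx=6,fy=6,interpolation=cv2.INTER_CUBIC))
for n in("top","scene"):
    c=cam(n)
    for q in("scanner","label"):
        for d in models.landmark_of(q,n)[:4]:
            P=w(c,d["location"])
            if P[1]<.15: print(n,q,round(d["p"],2),P.round(4))
E
```

```text
at [ 0.5041 -0.026   0.2637] [ 3.141e+00  2.000e-03 -1.080e-01] gap 0.342 q7 -1.57 | shift [0.009  0.0226 0.0637] turn [ 0.     0.002 -0.008] t 15.65
top scanner 0.59 [ 0.5012 -0.0284  0.1804]
top label 0.79 [ 0.5095 -0.0512  0.0618]
scene scanner 0.8 [ 0.504  -0.0199  0.1759]
scene label 0.63 [ 0.5125 -0.0477  0.0602]
scene label 0.26 [ 0.5782 -0.3392  0.053 ]
```

View pics/top2.png

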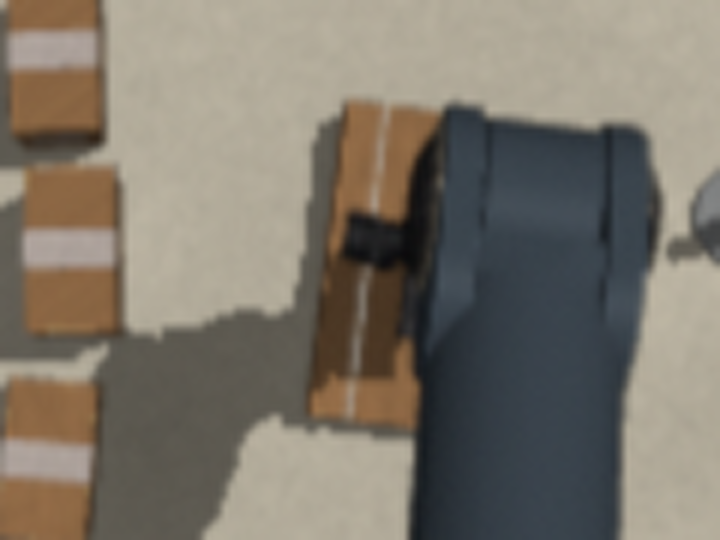

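Converted, -0.008 rad is -0.0051.

Emit:
send_rows([
  [[0.004,0.008,0],[0,0,0],0],
  [[0.007,0.016,0],[0,0,-0.0051],0],
  [[0.008,0.021,0.005],[0,0,-0.0051],0],
  [[0.008,0.022,0.02],[0,0,-0.0051],0],
  [[0.008,0.022,0.035],[0,0,-0.0051],0],
  [[0.008,0.022,0.05],[0,0,-0.0051],0],
  [[0.008,0.022,0.065],[0,0,-0.0051],0],
  [[0.008,0.022,0.075],[0,0,-0.0051],0],
  [[0.008,0.022,0.08],[0,0,-0.0051],0],
  [[0.008,0.022,0.08],[0,0,-0.0051],0],
])

```text
clock: 16.83
eef_pos: [0.5107, -0.0448, 0.1832]
eef_rot: [3.141, 0.002, -0.092]
force: [0.3, -0.8, -1.9]
finger_gap: 0.344
grasp_force: 47.7
```

```bash
python3 - <<'E'
from fit import *
import time
c=cam("scene")
go([.5105,-.0495,.161],-.10)
for d in models.landmark_of("scanner","scene")[:4]+models.landmark_of("carton","scene")[:1]+models.landmark_of("label","scene")[:2]:
    print(round(d["p"],2),w(c,d["location"]).round(4))
im=c["color"][:,:,::-1].copy()
x0,y0=200,130
v=cv2.resize(im[y0:y0+100,x0:x0+110],None,fx=6,fy=6,interpolation=cv2.INTER_CUBIC)
# overlay: predicted head outline (window at TCP), label and carton top
s=monitor.get_state(); p=s["eef_pos"]; yw=s["eef_rot"][2]
def rect(cx,cy,z,a,b,yw,col):
    r=np.array([[np.cos(yw),-np.sin(yw)],[np.sin(yw),np.cos(yw)]])
    q=[(px(c,[*(r@[i*a/2,j*b/2]+[cx,cy]),z])+.5-[x0,y0])*6 for i,j in((-1,-1),(1,-1),(1,1),(-1,1))]
    cv2.polylines(v,[np.int32(q)],True,col,1)
rect(p[0],p[1],p[2]-.086,.08,.04,yw,(0,255,255))
rect(p[0],p[1],p[2]-.052,.08,.04,yw,(0,255,255))
rect(.5105,-.0495,.06,.09,.055,-.1,(0,255,0)); rect(.5085,-.0497,.06,.2,.17,-.1,(255,0,0))
cv2.imwrite("pics/final.png",v)
E
```

```text
at [ 0.5114 -0.0449  0.1841] [ 3.141e+00  1.000e-03 -9.200e-02] gap 0.348 q7 -1.42 | shift [-0.0005  0.0047  0.0231] turn [0.    0.001 0.008] t 16.8833
0.89 [3.753e-01 4.620e-01 3.000e-04]
0.88 [0.2355 0.4219 0.002 ]
0.83 [ 0.51   -0.0441  0.0925]
0.76 [ 3.177e-01  6.181e-01 -4.000e-04]
0.82 [ 5.099e-01 -4.240e-02  4.000e-04]
0.68 [ 0.5113 -0.0543  0.0602]
```

View pics/final.png

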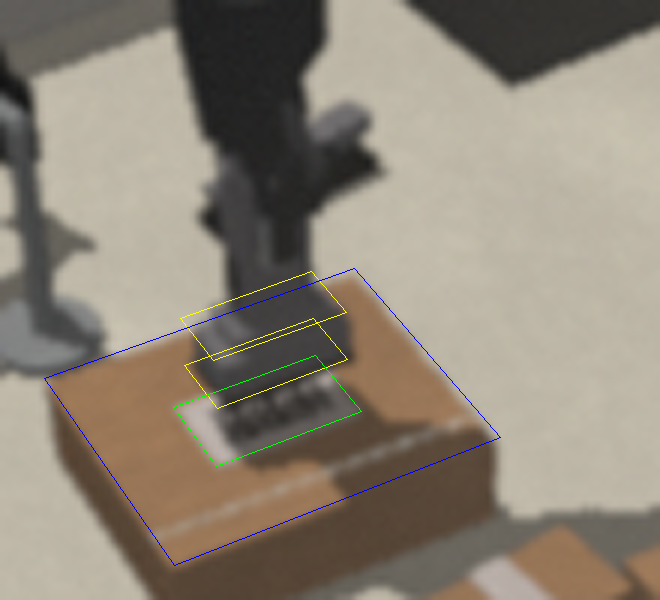

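The overlay matches: the carton (blue) and label (green) fit, and the scanner head sits about 2 mm towards -x of the TCP. I'll make the final approach with that correction.

Converted, 0.008 rad is 0.0051.

Emit:
send_rows([
  [[0.001,0.003,0.004],[0,0,0.0025],0],
  [[0.001,0.005,0.008],[0,0,0.0051],0],
  [[0.001,0.005,0.012],[0,0,0.0051],0],
  [[0.001,0.005,0.016],[0,0,0.0051],0],
  [[0.001,0.005,0.02],[0,0,0.0051],0],
  [[0.001,0.005,0.022],[0,0,0.0051],0],
  [[0.001,0.005,0.022],[0,0,0.0051],0],
  [[0.001,0.005,0.022],[0,0,0.0051],0],
  [[0.001,0.005,0.022],[0,0,0.0051],0],
  [[0.001,0.005,0.022],[0,0,0.0051],0],
])

```text
clock: 17.87
eef_pos: [0.5121, -0.0499, 0.1624]
eef_rot: [-3.141, -0.0, -0.1]
force: [0.8, -1.8, -2.9]
finger_gap: 0.341
grasp_force: 47.7
```

```bash
python3 - <<'E'
from h import *
for n in("scene","top"):
    c=cam(n); go([.5123,-.0495,.161],-.10)
    for q in("scanner","carton","crown"):
        for d in models.landmark_of(q,n)[:4]:
            P=w(c,d["location"])
            if P[1]<.15: print(n,q,round(d["p"],2),P.round(4))
E
```

```text
at [ 0.5121 -0.0499  0.1625] [-3.141 -0.    -0.1  ] gap 0.342 q7 -1.39 | shift [ 0.0002 -0.0004  0.0015] turn [-0. -0. -0.] t 17.9167
scene scanner 0.9 [ 0.5114 -0.0459  0.074 ]
scene carton 0.64 [ 5.091e-01 -4.730e-02 -5.000e-04]
scene carton 0.37 [ 0.5726 -0.35   -0.0079]
scene crown 0.85 [ 0.5743 -0.3395  0.172 ]
at [ 0.512  -0.0499  0.1624] [-3.141 -0.    -0.1  ] gap 0.347 q7 -1.39 | shift [ 0.0003 -0.0004  0.0014] turn [-0. -0. -0.] t 18.1167
top scanner 0.29 [ 0.5677 -0.3457  0.1646]
top carton 0.79 [ 0.5114 -0.0499 -0.001 ]
top crown 0.86 [ 0.5719 -0.3424  0.1689]
top crown 0.59 [ 0.7716 -0.0078 -0.0008]
```

```bash
python3 -c "
from h import *
print(workorder.close_job())"
```

```text
the job is handed in; nothing more can be done
None
```

I handed the job in at about 18 s, but no verdict came back. By the last readings, the headset hangs released over the rail and the scanner is held upright and still, about 16 mm above the label and roughly 4 mm off its centre or less.

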